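Gauge cooling plates by thickness

ROBOT

A 6-joint arm with a two-finger parallel gripper is mounted at the origin on a cart in front of the work surface, level with it; the furniture and walls round the work are solid. World frame = base frame: x ahead of the robot, y to its left, z up, the work surface at z = 0. Lengths are in m, angles in rad, forces in N, time in s.
With the tool pointing down it reaches from about 0.425 to 0.95 m from the base axis. Payload 3.5 kg.
Tool frame: the origin (TCP) lies at the very end of the fingers, on their centre line; the grasp point (between the pads) lies ctrl.tcp_to_grasp behind it (ctrl.tcp_to_grasp is the distance from the TCP to the grasp point, in m); z points along the fingers, y is the line along which they close (so a half turn about z gives the same grasp; the last joint's range is limited). The gripper opens to 85 mm and grips with 20 to 120 N. Pads are 22 mm wide; open, the fingers measure 114 mm over their backs; the gripper's body (76 mm by 85 mm) begins 54 mm behind the grasp point. The pads swing forward as they close: fully open they stand 13 mm farther back than shut.
Start: joints at [0.957, 0.286, 1.577, -0, 1.279, -0.15], TCP at [0.302, 0.604, 0.231] pointing down, gripper open.
Joint ranges: [-2.77, 2.77], [-0.9, 2.22], [0.21, 2.48], [-1.53, 4.67], [0.24, 2.81], [-2.84, 2.84]. Speed limits (rad/s): [2.79, 2.79, 3.14, 3.14, 3.14, 3.14].

INTERFACE

Orientations are given as a unit quaternion [x, y, z, w].
In Python, from plant import ctrl gives the robot as it stands.
- The arm moves only by the shell command python3 -m inch 'ROWS' [FORCE]. ROWS is JSON, a list of rows, each an object with "slide": the shift along the tool's x, y, z in cm, a list of three; "turn": the turn about the tool's z in rad; "grip": the finger opening in cm, from 0 to 8.54. A call has 1 to 20 rows; each row is the pose to reach, as a shift and turn from the pose commanded when the call began, along the tool's axes at that moment; what a row does not reach only later rows make up. A row lasts 1/10 s, in which the tool goes at most 50 mm and 8.59 degrees, less where a joint would pass 70% of its speed; a pose out of reach is approached as far as the arm can. A call with a gripper value outside its range is refused whole. The fingers move at their own pace and stop on an object; FORCE is the grip in N (left out, the last holds). Time passes only in rows, so rows that repeat a pose let the fingers close. It gives the time, the measured TCP pose, the force, the opening and the grip force at its end, in the units of the state.
- ctrl.get_state(): the state, without advancing time (a new reading comes with each control period).
- ctrl.read_camera(name): name is "scene" or "top" or "wrist"; returns (picture, depth): 400x640x3 uint8, red, green, blue; 400x640 float32, m along the optical axis (not along the pixel's ray), 0 where there is no reading.
- ctrl.camera_info(name): a dict with "K" (3x3 intrinsics, pixels), "camera_from_world" (4x4, takes a point from world to camera coordinates); the wrist camera has in their place "T_tool_cam" (4x4, takes a point from camera to tool coordinates, whose origin is the TCP and whose axes are the flange's). Camera axes: x right, y down, z forward; pixel columns grow to the right and rows downward; lengths in m; the calibration is good to about 2 mm. The wrist camera is an equidistant fisheye: a pixel r from the principal point sees the ray r / f radians off the axis. A picture is of the moment at which its call begins: read the wrist's pose just before it. camera_info takes no time and is no camera call.
- ctrl.sign_off(): hands the job in; it is judged then, once.
The state is a dict: "time": time; "qpos": joint angles; "dq": joint speeds; "joint_efforts": joint torques, N m; "eef_pos": TCP position; "tcp_rot": TCP orientation; "contact_force": force on the tool from outside, world axes, zero at the start; "wrist_torque": the same for the moment, N m; "opening": opening from 0.0 (shut) to 1.0 (fully open); "finger_force": force on a finger pad.
Only numpy, scipy, OpenCV 4.12 (cv2) and the standard library are available. Lean on these libraries where they do the work, as an engineer would, in place of code of your own. Each camera call takes 0.05 s, during which the arm holds its last target. There are 200 camera calls.

TASK

Sort the three aluminium cooling plates from the slanted green stand into the blue gauge rack: each belongs in the narrowest slot that will take it, so that in the end every slot holds one plate, fully home on its orange floor pad and let go. Their grip tabs are all alike, so find by trial how far in each plate will go; do not force a plate that stops at the mouth, and do not disturb the timer, the amber bottle or the beaker.

Things in the scene. Friction and masses are not known exactly. Their poses are not given: they have to be found in the camera images.
- stand: Green slanted stand on a grey 124 x 215 x 10 mm foot, at the left. Origin: centre of its underside, z up. Three bays in a row along its y (-60, 0, +60 mm) each hold one aluminium plate, faces along y, leaning 0.35 rad from vertical with the top towards -y. Which plate is where is unknown. Bay back walls are 55 mm, front lips 18 mm high: draw a plate out along its lean.
- tab_1 (a point): Grip point of the plate in the -y bay: mid-thickness of its tab, 102 mm up the lean from the plate's foot, 22 mm above its shoulder (stays with the stand). Plate's up direction in the stand's frame: (0, -0.343, 0.939). Plates stand 56 mm apart square to the lean: open the fingers only about 35 mm.
- tab_2 (a point): The same for the middle bay. Each plate: body 90 mm wide (along the stand's x), 80 mm high, topped at mid-width by a grip tab 60 wide, 36 high, 10 mm thick; 116 mm tall in all. Bodies are 10, 14 and 18 mm thick, 0.12 to 0.35 kg. Every tab is flush with the plate's -y face, which lies on the bay's back wall.
- tab_3 (a point): The same for the +y bay. Below the tab the two thicker plates stand out 4 or 8 mm as a shoulder on the +y face; the 10 mm plate has none.
- gauge_rack: Blue block 120 x 190 mm on a dark 136 x 206 mm foot, top 62 mm up, at the right. Origin: centre of its underside, z up. Three upright slots in a row along its y, each 95 mm long (along x) and 50 mm deep, narrowing towards -y: 20, 16, 12 mm wide at y = +60, 0, -60 mm, marked by 3, 2, 1 white dots in front. With a plate home, its lower edge is 14 mm above the underside.
- mouth_wide (a point): Centre of the mouth of the 20 mm slot, in the plane of the rack's top (62 mm up). Each mouth has a 3 mm 45 degree lead-in; a plate has 2 mm play in thickness in its own slot and stops at the mouth (at most 3 mm in) of a narrower one.
- mouth_middle (a point): The same for the 16 mm slot.
- mouth_narrow (a point): The same for the 12 mm slot.
- floor_wide (a joint): Sprung floor pad of the 20 mm slot: 0 up (free), 0.004 m fully down; about 0.6 N takes it down, so a plate's own weight does. It reads 0 while a plate only stands on the mouth.
- floor_middle (a joint): The same for the 16 mm slot.
- floor_narrow (a joint): The same for the 12 mm slot.
- lab_timer: Bystander: flat grey-white timer, 62 x 66 x 20 mm, near the front edge. Origin under its centre.
- amber_c: Bystander: brown bottle with a blue cap, 51 x 51 x 90 mm, at the back left. Origin under its centre.
- beaker_b: Bystander: glass beaker, 54 x 58 x 70 mm, at the back right. Origin under its centre.

How it is judged:
At the end, for the whole second after the job is handed in: All three orange floor pads are pressed down by more than 3 of their 4 mm and at rest, with the robot clear: each slot holds a plate that is fully home. (Only one assignment allows it: the 18 mm plate in the 20 mm slot, 14 in 16, 10 in 12.) (value of joint each of floor_wide, floor_middle, floor_narrow above 0.003 m and velocity of joint floor_wide between -0.01 and 0.01 m/s and velocity of joint floor_middle between -0.01 and 0.01 m/s and velocity of joint floor_narrow between -0.01 and 0.01 m/s); the robot touches nothing.
It fails at once if the rack is pressed or struck with more than 150 N, summed over all contacts (a plate was forced or dropped hard) (contact force between gauge_rack and anything else above 150 N).
It fails at once if the lab_timer is moved by more than 30 mm or tipped (distance of lab_timer from where it was at the start of the episode above 0.03 m or angle between lab_timer's own z axis and vertical above 0.5 rad).
It fails at once if the amber_c is moved by more than 30 mm or tipped (distance of amber_c from where it was at the start of the episode above 0.03 m or angle between amber_c's own z axis and vertical above 0.5 rad).
It fails at once if the beaker_b is moved by more than 30 mm or tipped (distance of beaker_b from where it was at the start of the episode above 0.03 m or angle between beaker_b's own z axis and vertical above 0.5 rad).
It also fails if it takes over 72 s, if anything falls off the work surface, if the arm or the gripper's body presses on something with over 40 N, if the wrist force passes 120 N, or if a joint passes its speed limit or range.

## Working session

There is one attempt and no reset: what is moved stays moved. The work goes in short steps, Python scripts to look and compute and a shell command to move; the robot and the scene stay as the last step left them, time stands still between calls to the robot, and variables do not carry over. Pictures are saved under pics/ and viewed, at most 10 in all, crops included, and the job is handed in when it is done.

```bash
mkdir -p pics; ls
python3 - <<'E'
from plant import ctrl
import cv2,numpy as np
s=ctrl.get_state(); print(s); print(ctrl.tcp_to_grasp)
for n in ("scene","top"):
    im,d=ctrl.read_camera(n); cv2.imwrite(f"pics/{n}0.png",im[:,:,::-1]); np.savez(f"{n}0.npz",im=im,d=d)
    print(n,ctrl.camera_info(n))
print(ctrl.camera_info("wrist"))
E
```

```text
pics
{'time': 0.0, 'qpos': array([ 9.57035565e-01,  2.87203099e-01,  1.57820023e+00,  2.22934406e-05,
        1.27857260e+00, -1.49980561e-01]), 'dq': array([ 1.06848292e-03,  9.76048442e-04, -2.55293941e-03, -9.80667649e-05,
        7.15770302e-04,  8.33876177e-04]), 'joint_efforts': array([-1.03804326e-03, -4.05985236e+01, -2.92622226e+01, -1.59916167e-04,
        5.83714034e-03,  3.64060526e-06]), 'eef_pos': array([0.30152191, 0.60317437, 0.22990963]), 'tcp_rot': array([ 2.29820417e-01,  9.73232324e-01, -1.10182480e-03, -4.53973171e-04]), 'contact_force': array([0.64934174, 0.11858164, 0.41564238]), 'wrist_torque': array([ 0.01633576, -0.01457835, -0.03042332]), 'finger_force': 0.0, 'opening': 0.9956253150523241}
0.0187
scene {'K': array([[451.06675873,   0.        , 319.26707413],
       [  0.        , 451.06675873, 199.8060086 ],
       [  0.        ,   0.        ,   1.        ]]), 'camera_from_world': array([[ 0.80947515, -0.58710859,  0.00731288, -0.46013657],
       [-0.31109681, -0.43942065, -0.84269108,  0.2677406 ],
       [ 0.49796461,  0.67986248, -0.53834771,  1.0295915
[... 315 characters left out ...]
      [-0.99658609, -0.01775755, -0.08062779,  0.57275597],
       [ 0.08058034,  0.00337261, -0.99674241,  1.30147484],
       [ 0.        ,  0.        ,  0.        ,  1.        ]])}
{'K': array([[309.70691629,   0.        , 319.31090253],
       [  0.        , 309.70691629, 201.08032057],
       [  0.        ,   0.        ,   1.        ]]), 'T_tool_cam': array([[-1.67438995e-03, -9.56577873e-01, -2.91472074e-01,
         7.45897983e-02],
       [ 9.99998597e-01, -1.58737660e-03, -5.35002457e-04,
         1.93438537e-04],
       [ 4.90955629e-05, -2.91472561e-01,  9.56579189e-01,
        -1.43824042e-01],
       [ 0.00000000e+00,  0.00000000e+00,  0.00000000e+00,
         1.00000000e+00]])}
```

View pics/scene0.png

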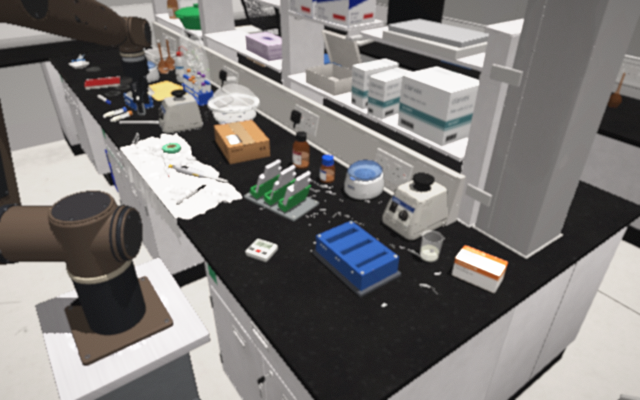

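View pics/top0.png

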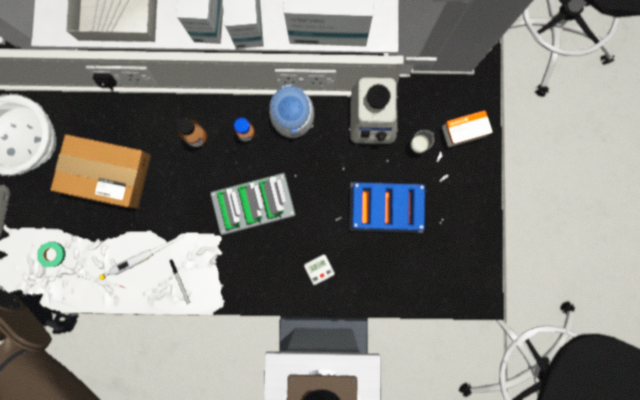

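Scene: green stand at scene (283,190) / top (253,203), rack at top (388,207) with wide slot on the left (+y), timer at top (319,269), beaker (422,141), amber (243,128).

```bash
cat > h.py <<'E'
import numpy as np,cv2
from plant import ctrl
def cloud(n,d):
    ci=ctrl.camera_info(n);K=ci["K"];T=np.linalg.inv(ci["camera_from_world"])
    v,u=np.mgrid[:d.shape[0],:d.shape[1]]
    p=np.stack([(u-K[0,2])/K[0,0]*d,(v-K[1,2])/K[1,1]*d,d],-1)
    return p@T[:3,:3].T+T[:3,3]
def plane(n,uv,z):
    ci=ctrl.camera_info(n);T=np.linalg.inv(ci["camera_from_world"])
    r=np.c_[np.asarray(uv,float),np.ones(len(uv))]@np.linalg.inv(ci["K"]).T@T[:3,:3].T
    o=T[:3,3];return o+r*((z-o[2])/r[:,2])[:,None]
E
python3 - <<'E'
from h import *
f=np.load("top0.npz");im,d=f["im"],f["d"];P=cloud("top",d)
hsv=cv2.cvtColor(im,cv2.COLOR_RGB2HSV)
def big(m):
    m=cv2.morphologyEx(m.astype(np.uint8),cv2.MORPH_CLOSE,np.ones((3,3)))
    c=max(cv2.findContours(m,0,1)[0],key=cv2.contourArea); return c[:,0]
def rect(P): 
    (cx,cy),(w,h),a=cv2.minAreaRect((P[:,:2]*1000).astype(np.float32)); print("rect",cx,cy,w,h,a)
roi=np.zeros(d.shape,bool);roi[165:250,340:440]=1
c=big(roi&(hsv[...,0]>100)&(hsv[...,0]<125)&(hsv[...,1]>120)&(P[...,2]>0.045));rect(plane("top",c,0.062))
m=roi&(P[...,2]>.05);print("rack top z",np.median(P[m][:,2]))
roi[:]=0;roi[165:240,200:305]=1
c=big(roi&((hsv[...,2]>70)));rect(plane("top",c,0.010))
# green vs white
g=roi&(hsv[...,0]>50)&(hsv[...,0]<80)&(hsv[...,1]>120);print("green z",np.percentile(P[g][:,2],[5,50,95]))
t=roi&(P[...,2]>.09)
n,l,s,cc=cv2.connectedComponentsWithStats(t.astype(np.uint8))
for i in range(1,n):
    if s[i,4]>10: q=P[l==i];print(s[i],cc[i],q.mean(0),q[:,2].max())
for nm,b in dict(timer=(245,295,300,340),amber=(110,150,228,262),beaker=(125,158,408,438)).items():
    r=P[b[0]:b[1],b[2]:b[3]].reshape(-1,3);q=r[r[:,2]>.012];print(nm,np.median(q,0),q.min(0),q.max(0))
cv2.imwrite("pics/topcrop.png",cv2.resize(im[160:250,200:440,::-1],None,fx=3.3,fy=3.3,interpolation=2))
E
```

```text
rect 555.2614135742188 -169.42752075195312 191.05445861816406 124.17161560058594 89.45857238769531
rack top z 0.061506114701719516
rect 548.1172485351562 230.40032958984375 137.38368225097656 275.37384033203125 16.414064407348633
green z [0.01920441 0.03405965 0.04711116]
[269 177  17  34 348] [277.14367816 192.56034483] [0.58189787 0.12502573 0.11553807] 1.3434000253076481
[250 182  13  34 216] [256.47222222 197.86574074] [0.56738749 0.17824213 0.11422437] 0.13465092976587334
[226 187  14  35 255] [233.20392157 203.8627451 ] [0.55051423 0.2375938  0.11573363] 1.3434000253076481
timer [0.38221116 0.01467307 0.01807283] [ 0.34308088 -0.02449982  0.01205628] [0.46606877 0.05593282 1.34340003]
amber [0.75670246 0.22402904 0.08273226] [ 0.46606877 -0.00208693  0.01363402] [0.78743098 0.25372856 1.34340003]
beaker [ 0.74228652 -0.26493724  0.03211158] [ 0.46606877 -0.28916539  0.0121519 ] [ 0.76519333 -0.00208693  1.34340003]
```

View pics/topcrop.png

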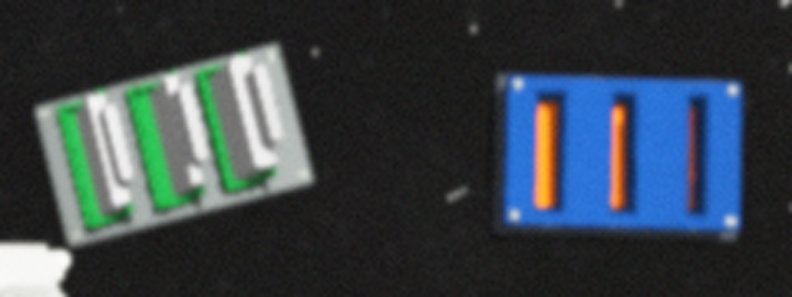

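The crop shows foot corners at (36,106),(280,43),(313,183),(75,245), and rack studs at (517,83),(733,90),(730,221),(514,214). Shoulders are widest on the left and right plates.

Run:
```python
from h import *
f=lambda L:np.array(L)/3.3+np.array([200,160])-.35
S=plane("top",f([(36,106),(280,43),(313,183),(75,245)]),.010)
R=plane("top",f([(517,83),(733,90),(730,221),(514,214)]),.062)
for n,Q in (("stand",S),("rack",R)):
    c=Q.mean(0);y=(Q[0]+Q[3]-Q[1]-Q[2]);x=(Q[0]+Q[1]-Q[2]-Q[3])
    print(n,c,np.linalg.norm(y)/2,np.linalg.norm(x)/2,"yaw from y",np.degrees(np.arctan2(-y[0],y[1])),"from x",np.degrees(np.arctan2(x[1],x[0])))
```

```text
stand [0.56062092 0.20271994 0.01      ] 0.21090539427393368 0.12302597684950664 yaw from y 15.638263426756607 from x 16.110926195077607
rack [ 0.55704341 -0.17025395  0.062     ] 0.17609745007744446 0.10711039049253313 yaw from y -0.8393817091155245 from x -0.8977904442669877
```

```bash
cat >> h.py <<'E'
from scipy.spatial.transform import Rotation as Ro
def go(x,y,z,heading=None):
    """cm slides in tool axes and turn to reach world TCP; heading = world angle of tool x (deg)"""
    s=ctrl.get_state();R=Ro.from_quat(s["tcp_rot"]).as_matrix()
    h=np.degrees(np.arctan2(R[1,0],R[0,0]))
    print("slide",np.round(R.T@(np.array([x,y,z])-s["eef_pos"])*100,2),"turn",None if heading is None else round(-np.radians((heading-h+180)%360-180),3),"tcp",s["eef_pos"].round(4),"head",round(h,2))
def wpose():
    s=ctrl.get_state();T=np.eye(4);T[:3,:3]=Ro.from_quat(s["tcp_rot"]).as_matrix();T[:3,3]=s["eef_pos"]
    return T@ctrl.camera_info("wrist")["T_tool_cam"]
def wray(T,uv):
    K=ctrl.camera_info("wrist")["K"];q=(np.asarray(uv,float)-K[:2,2])/K[0,0];r=np.linalg.norm(q,axis=-1,keepdims=True)
    return T[:3,3],np.concatenate([q/np.maximum(r,1e-9)*np.sin(r),np.cos(r)],-1)@T[:3,:3].T
def wplane(T,uv,z):
    o,r=wray(T,uv);return o+r*((z-o[2])/r[:,2])[:,None]
def wcloud(T,d):
    v,u=np.mgrid[:d.shape[0],:d.shape[1]];uv=np.stack([u,v],-1).reshape(-1,2)
    o,r=wray(T,uv);c=r@T[:3,2];return (o+r*(d.reshape(-1)/c)[:,None]).reshape(*d.shape,3)
E
python3 -c "
from h import *
go(.567,.178,.235,105.8)"
python3 -m inch '[{"slide":[-21,-13,0],"turn":0.4,"grip":8.5},{"slide":[-42.8,-26.1,-0.5],"turn":0.83,"grip":8.5},{"slide":[-42.8,-26.1,-0.5],"turn":0.83,"grip":8.5},{"slide":[-42.8,-26.1,-0.5],"turn":0.83,"grip":8.5},{"slide":[-42.8,-26.1,-0.5],"turn":0.83,"grip":8.5},{"slide":[-42.8,-26.1,-0.5],"turn":0.83,"grip":8.5},{"slide":[-42.8,-26.1,-0.5],"turn":0.83,"grip":8.5},{"slide":[-42.8,-26.1,-0.5],"turn":0.83,"grip":8.5},{"slide":[-42.8,-26.1,-0.5],"turn":0.83,"grip":8.5},{"slide":[-42.8,-26.1,-0.5],"turn":0.83,"grip":8.5},{"slide":[-42.8,-26.1,-0.5],"turn":0.83,"grip":8.5},{"slide":[-42.8,-26.1,-0.5],"turn":0.83,"grip":8.5},{"slide":[-42.8,-26.1,-0.5],"turn":0.83,"grip":8.5},{"slide":[-42.8,-26.1,-0.5],"turn":0.83,"grip":8.5}]' 60
python3 - <<'E'
from h import *
go(.567,.178,.235,105.8)
T=wpose();im,d=ctrl.read_camera("wrist");np.savez("w1.npz",im=im,d=d,T=T);cv2.imwrite("pics/w1.png",im[:,:,::-1])
E
```

```text
slide [-42.76 -26.15  -0.45] turn 0.831 tcp [0.3016 0.6032 0.23  ] head 153.42
time: 1.5
eef_pos: [0.5671, 0.1802, 0.2361]
tcp_rot: [0.602, 0.799, -0.0, -0.0]
contact_force: [-0.3, -0.2, -0.4]
opening: 0.993
finger_force: 0.0
slide [-0.21 -0.07  0.11] turn 0.003 tcp [0.5671 0.1802 0.2361] head 105.99
```

View pics/w1.png

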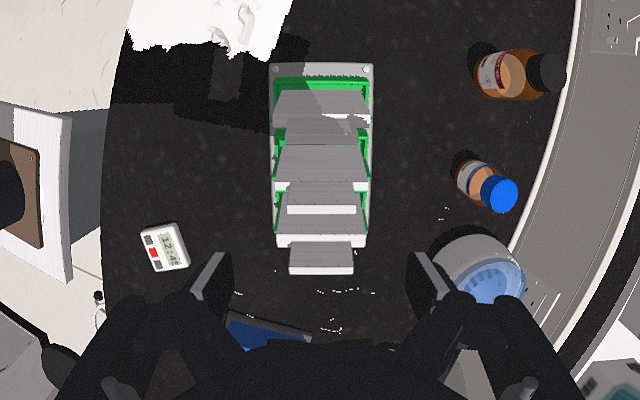

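Wrist view: three plates, tops of tabs near rows 143, 209, 270, columns 288–356, shoulder bands near rows 118, 185, 240. Measure the shoulders from depth.

Run:
```python
from h import *
f=np.load("w1.npz");P=wcloud(f["T"],f["d"])
c=np.array([.5606,.2027,0]);a=np.radians(15.8)
R=np.array([[np.cos(a),-np.sin(a),0],[np.sin(a),np.cos(a),0],[0,0,1]])
Q=(P-c)@R; x,y,z=Q[...,0],Q[...,1],Q[...,2]
u=-.343*y+.939*z;n=.939*y+.343*z
# table / foot check
m=(abs(x)<.055)&(y>.095)&(y<.104)&(z>0.002)&(z<.02);print("foot z",np.median(z[m]))
roi=(abs(x)<.06)&(abs(y)<.15)&(z>.03)&(z<.15)
H,xe,ye=np.histogram2d(n[roi],u[roi],bins=[np.arange(-.09,.12,.002),np.arange(.02,.17,.01)])
for i in range(len(xe)-1):
    if H[i].sum()>30: print(round(xe[i]*1000),H[i].astype(int))
```

```text
foot z 0.011219864236153676
-50 [ 0  0  0 18 19 16 19  7  0  0  0  0  0  0  0]
-48 [ 0  0  0  9  9 20 13  5  0 17  0  0  0  9  0]
-46 [ 0  0  1  7  0  1  0  0  0 29  0  0  0 81  0]
-44 [ 0  0  3  9  0  0  0  0  0 37  0  0  0 90  0]
-42 [ 0  0  2 10  0  0  0  0  0 44  0  0  0 80  0]
-40 [  0   0   3  11   0   0   0   0   0 105 208 227 199 153   0]
-38 [  0   0   2  10   0   0   0   0   0 178 217 226 290 144   0]
-36 [  0   0   0  14   0   0   0   0   0 128   1   0   0   0   0]
-34 [  0   0   0  10   0   0   0   0   0 119   0   0   0   0   0]
-32 [  0   0  11  40  37  41 109 265 279 381   0   0   0   0   0]
-30 [  0   0  13  35  23  25 131 259 306 229   0   0   0   0   0]
6 [ 0 19 19  8 15 14  0  0  0  0  0  0  0  0  0]
8 [ 0 19 22 21 17  5  0 36  0  0  0 77  0  0  0]
10 [  0  12   0   0   0   0   0  49   0   0   0 137   0   0   0]
12 [  0  13   0   0   0   0   0  50   0   0   0 117   0   0   0]
14 [  2  14   0   0   0   0   0  46   0   0   0 130   0   0   0]
16 [ 76  71 109 114  97  95 114 169  75 100 100 168   0   0   0]
18 [105 268 244 296 335 350 420 364 328 323 362 132   0   0   0]
34 [ 0 42  0  0  0  0  0  0  0  0  0  0  0  0  0]
36 [63 54  0  0  0  0  0  0  0  0  0  0  0  0  0]
64 [ 2  0  8  5  0 21  0  0  0 67  0  0  0  0  0]
66 [  0   0   0   0   0  59   0   0   0 153   0   0   0   0   0]
68 [  0   0   0   0   0  55   0   0   0 171   0   0   0   0   0]
70 [  0   0   0   0   0  66   0   0   0 163   0   0   0   0   0]
72 [  0   0   0   0   0  73   2  17   4 179   0   0   0   0   0]
74 [  0   0   0   0   0 260 252 316 330 122   0   0   0   0   0]
76 [ 12  11   6  13  15 217   0   0   1   0   0   0   0   0   0]
78 [269 229 257 306 345 265   0   0   0   0   0   0   0   0   0]
```

```bash
cat >> h.py <<'E'
SC=np.array([.5606,.2027,0]);_a=np.radians(15.8)
SR=np.array([[np.cos(_a),-np.sin(_a),0],[np.sin(_a),np.cos(_a),0],[0,0,1]])
E
python3 - <<'E'
from h import *
f=np.load("w1.npz");P=wcloud(f["T"],f["d"]);Q=(P-SC)@SR;x,y,z=[Q[...,i] for i in range(3)]
u=-.343*y+.939*z;n=.939*y+.343*z
for k,(lo,hi,ul) in enumerate([(-.047,-.041,.14),(.009,.015,.12),(.066,.072,.10)],1):
    m=(abs(x)<.04)&(n>lo)&(n<hi)&(u>ul)&(u<ul+.03);t=np.median(u[m])
    face=(abs(x)<.04)&(abs(n-(hi+.004))<.004)&(u>t-.03)&(u<t-.003)
    nf=np.median(n[face]);X=x[face]
    g=np.array([0,0,0.]);ug=t-.014;ng=nf-.005;xc=(np.percentile(X,1)+np.percentile(X,99))/2
    g=np.array([xc,.939*ng-.343*ug,.343*ng+.939*ug])
    e=face&(abs(u-(t-.014))<.004); 
    a=[(np.percentile(x[face&(abs(u-(t-q))<.003)],[1,99])*1000).round(1) for q in (.006,.024)]
    print(k,"top u",t,"face n",nf,"xc",xc,a,"grip stand",g.round(4),"world",(SR@g+SC).round(4))
    # line fit yaw of face
    A=np.c_[x[face],np.ones(face.sum())];print(" yaw err deg",np.degrees(np.linalg.lstsq(A,n[face],rcond=None)[0][0]))
E
```

```text
1 top u 0.15343211277111102 face n -0.03791777242363575 xc 0.001255648134348723 [array([-27.5,  30.3]), array([-27.5,  30.7])] grip stand [ 0.0013 -0.0881  0.1162] world [0.5858 0.1182 0.1162]
 yaw err deg 0.011949826948454883
2 top u 0.13293561375830842 face n 0.01835079833137332 xc 0.0012716816494886974 [array([-28. ,  30.3]), array([-28.1,  30.5])] grip stand [ 0.0013 -0.0283  0.1163] world [0.5695 0.1759 0.1163]
 yaw err deg 0.03128078416406047
3 top u 0.11225678049010741 face n 0.07472362554549017 xc 0.0012557222319253304 [array([-28.4,  30.5]), array([-28.,  29.])] grip stand [0.0013 0.0318 0.1162] world [0.5532 0.2336 0.1162]
 yaw err deg 0.10442693286979353
```

```bash
python3 -c "
from h import *
go(.5862,.1167,.098,105.8)"
```

```text
slide [-6.64  0.09 13.82] turn 0.004 tcp [0.5671 0.1802 0.2362] head 106.0
```

```bash
python3 -m inch '[{"slide":[-4,0,0],"turn":0,"grip":8.5},{"slide":[-6.5,0.1,4],"turn":0,"grip":8.5},{"slide":[-6.5,0.1,8],"turn":0,"grip":8.5},{"slide":[-6.5,0.1,8],"turn":0,"grip":8.5},{"slide":[-6.5,0.1,8],"turn":0,"grip":8.5}]'
python3 -c "
from h import *
go(.5862,.1167,.098,105.8)"
```

```text
time: 2.05
eef_pos: [0.586, 0.1175, 0.1562]
tcp_rot: [0.602, 0.798, -0.0, -0.001]
contact_force: [0.5, 0.2, 0.4]
opening: 0.996
finger_force: 0.0
slide [-0.09  0.    5.82] turn 0.003 tcp [0.586  0.1175 0.1562] head 105.95
```

```bash
python3 -m inch '[{"slide":[-0.1,0,3],"turn":0,"grip":8.5},{"slide":[-0.1,0,5.8],"turn":0,"grip":8.5},{"slide":[-0.1,0,5.8],"turn":0,"grip":8.5},{"slide":[-0.1,0,5.8],"turn":0,"grip":5},{"slide":[-0.1,0,5.8],"turn":0,"grip":5},{"slide":[-0.1,0,5.8],"turn":0,"grip":5},{"slide":[-0.1,0,5.8],"turn":0,"grip":5}]' 40
python3 -c "
from h import *
go(.5862,.1167,.098,105.8)"
```

```text
time: 2.75
eef_pos: [0.5886, 0.1159, 0.1019]
tcp_rot: [0.603, 0.798, 0.001, 0.002]
contact_force: [-2.8, -0.4, 6.5]
opening: 0.693
finger_force: 43.0
slide [ 0.14 -0.21  0.39] turn 0.002 tcp [0.5886 0.1159 0.1019] head 105.89
```

```bash
python3 -m inch '[{"slide":[-0.25,0,-0.7],"turn":0,"grip":5},{"slide":[-0.5,0,-1.4],"turn":0,"grip":5},{"slide":[-0.5,0,-1.4],"turn":0,"grip":5},{"slide":[-0.5,0,-1.4],"turn":0,"grip":5}]'
python3 - <<'E'
from h import *
go(.5862,.1167,.098,105.8)
T=wpose();im,d=ctrl.read_camera("wrist");np.savez("w2.npz",im=im,d=d,T=T);cv2.imwrite("pics/w2.png",im[:,:,::-1])
E
```

```text
time: 3.15
eef_pos: [0.5888, 0.1111, 0.1131]
tcp_rot: [0.603, 0.798, 0.001, 0.0]
contact_force: [-0.6, 3.2, -0.1]
opening: 0.691
finger_force: 44.3
slide [ 0.61 -0.1   1.51] turn 0.001 tcp [0.5888 0.1111 0.1131] head 105.85
```

View pics/w2.png

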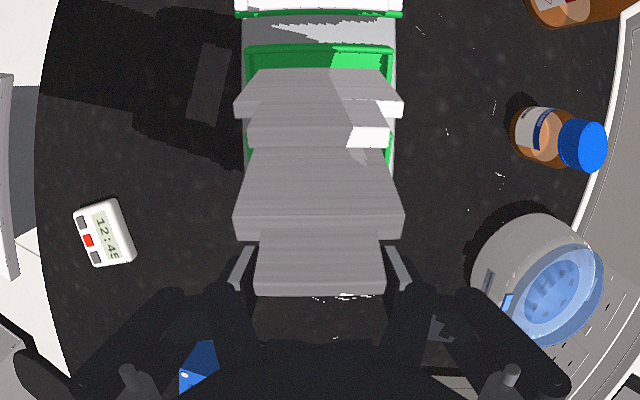

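Plate 1 is held by its tab edges at (318,262), lifted ~12 mm, still leaning. Now pivot it upright against the front lip.

```bash
cat >> h.py <<'E'
def plate(tag):
    T=wpose();im,d=ctrl.read_camera("wrist");np.savez(tag+".npz",im=im,d=d,T=T);cv2.imwrite(f"pics/{tag}.png",im[:,:,::-1])
    s=ctrl.get_state();Rt=Ro.from_quat(s["tcp_rot"]).as_matrix();p=(wcloud(T,d)-s["eef_pos"])@Rt
    x,y,z=[p[...,i] for i in range(3)]
    for nm,lo,hi,ym in (("tab",-.028,-.002,.024),("body",.012,.05,.04)):
        m=(abs(y)<ym)&(x>-.025)&(x<.045)&(z>lo)&(z<hi)
        if m.sum()<50: print(nm,"few");continue
        X,Y,Z=x[m],y[m],z[m]
        for _ in range(6):
            A=np.c_[Z,Y,np.ones(len(Z))];c=np.linalg.lstsq(A,X,rcond=None)[0];r=X-A@c
            k=abs(r)<max(2*np.median(abs(r)),.0008);X,Y,Z=X[k],Y[k],Z[k]
        print(nm,"n",len(X),"lean deg",round(np.degrees(np.arctan(c[0])),1),"yaw",round(np.degrees(np.arctan(c[1])),1),"face x(mm) at tcp",round(c[2]*1e3,1),"ymid",(np.percentile(Y,[1,99])*1e3).round(1),"zmin",round(Z.min()*1e3,1))
E
python3 - <<'E'
from h import *
plate("w3")
E
python3 -m inch '[{"slide":[0.6,0,-0.2],"turn":0,"grip":5},{"slide":[1.2,0,-0.4],"turn":0,"grip":5},{"slide":[1.2,0,-0.4],"turn":0,"grip":5},{"slide":[1.2,0,-0.4],"turn":0,"grip":5}]' 22
python3 - <<'E'
from h import *
plate("w4"); go(.5862,.1167,.098,105.8)
E
```

```text
tab n 3725 lean deg 21.3 yaw -0.2 face x(mm) at tcp 13.9 ymid [-23.5  23.5] zmin -28.0
body n 5050 lean deg 20.7 yaw -0.2 face x(mm) at tcp 22.3 ymid [-39.1  39.2] zmin 12.0
time: 3.65
eef_pos: [0.5847, 0.1218, 0.1159]
tcp_rot: [0.602, 0.798, -0.001, 0.0]
contact_force: [-0.7, -2.2, -3.3]
opening: 0.688
finger_force: 43.9
tab n 3525 lean deg 18.0 yaw -0.1 face x(mm) at tcp 12.2 ymid [-23.5  23.5] zmin -28.0
body n 4396 lean deg 17.3 yaw -0.0 face x(mm) at tcp 20.5 ymid [-39.2  39.1] zmin 12.0
slide [-0.53  0.01  1.79] turn 0.002 tcp [0.5847 0.1218 0.1159] head 105.9
```

```bash
python3 -m inch '[{"slide":[0.6,0,-0.1],"turn":0,"grip":5},{"slide":[1.2,0,-0.1],"turn":0,"grip":5},{"slide":[1.8,0,-0.2],"turn":0,"grip":5},{"slide":[1.8,0,-0.2],"turn":0,"grip":5}]' 22
python3 - <<'E'
from h import *
plate("w5"); go(.5862,.1167,.098,105.8)
E
```

```text
time: 4.1
eef_pos: [0.5801, 0.1404, 0.1187]
tcp_rot: [0.602, 0.798, 0.0, 0.0]
contact_force: [1.0, -3.1, -1.3]
opening: 0.691
finger_force: 43.8
tab n 3764 lean deg 62.6 yaw -0.0 face x(mm) at tcp 52.1 ymid [-23.6  23.6] zmin -28.0
body n 1062 lean deg 7.5 yaw -0.1 face x(mm) at tcp 14.8 ymid [-39.2  39. ] zmin 12.0
slide [-2.42 -0.07  2.06] turn 0.002 tcp [0.5802 0.1402 0.1186] head 105.9
```

```bash
python3 -m inch '[{"slide":[0.6,0,0],"turn":0,"grip":5},{"slide":[1.2,0,0],"turn":0,"grip":5},{"slide":[1.2,0,0],"turn":0,"grip":5}]' 22
python3 - <<'E'
from h import *
plate("w6"); go(.5862,.1167,.098,105.8)
E
```

```text
time: 4.45
eef_pos: [0.5769, 0.152, 0.1186]
tcp_rot: [0.603, 0.798, 0.0, 0.0]
contact_force: [0.3, -2.8, -0.5]
opening: 0.689
finger_force: 43.9
tab n 3414 lean deg 51.5 yaw 0.0 face x(mm) at tcp 35.3 ymid [-23.5  23.5] zmin -28.0
body n 3438 lean deg 20.0 yaw -0.1 face x(mm) at tcp 29.8 ymid [-38.8  38.9] zmin 12.0
slide [-3.63 -0.08  2.06] turn 0.002 tcp [0.577  0.1518 0.1186] head 105.89
```

```bash
python3 -m inch '[{"slide":[-0.1,0,-1.2],"turn":0,"grip":5},{"slide":[-1,0,-3.5],"turn":0,"grip":5},{"slide":[-2,0,-7],"turn":0,"grip":5},{"slide":[-5,0,-8],"turn":0,"grip":5},{"slide":[-6,0,-8],"turn":0,"grip":5},{"slide":[-6,0,-8],"turn":0,"grip":5},{"slide":[-6,0,-8],"turn":0,"grip":5}]' 30
python3 - <<'E'
from h import *
plate("w7"); go(.557,-.10,.19,89.1);print(ctrl.get_state()["contact_force"])
E
```

```text
time: 5.2
eef_pos: [0.592, 0.0943, 0.1969]
tcp_rot: [0.603, 0.798, -0.0, -0.002]
contact_force: [-0.1, 0.6, -2.8]
opening: 0.692
finger_force: 43.7
tab n 2475 lean deg 1.9 yaw -0.1 face x(mm) at tcp 3.6 ymid [-23.5  23.4] zmin -28.0
body n 2983 lean deg 1.3 yaw -0.1 face x(mm) at tcp 11.5 ymid [-39.2  39.1] zmin 12.0
slide [-17.75  -8.68   0.66] turn 0.293 tcp [0.592  0.0945 0.1967] head 105.87
[ 0.59211168 -0.16411286 -2.90809322]
```

```bash
python3 -m inch '[{"slide":[-8,-3,-1],"turn":0.1,"grip":5},{"slide":[-16,-6,-1],"turn":0.2,"grip":5},{"slide":[-24,-9,-1],"turn":0.293,"grip":5},{"slide":[-31.2,-12.5,-1],"turn":0.293,"grip":5},{"slide":[-31.2,-12.5,-1],"turn":0.293,"grip":5},{"slide":[-31.2,-12.5,-1],"turn":0.293,"grip":5},{"slide":[-31.2,-12.5,-1],"turn":0.293,"grip":5},{"slide":[-31.2,-12.5,-1],"turn":0.293,"grip":5},{"slide":[-31.2,-12.5,-1],"turn":0.293,"grip":5},{"slide":[-31.2,-12.5,-1],"turn":0.293,"grip":5},{"slide":[-31.2,-12.5,-1],"turn":0.293,"grip":5}]'
python3 - <<'E'
from h import *
plate("w8"); go(.557,-.11,.18,89.1)
E
```

```text
time: 6.35
eef_pos: [0.5586, -0.239, 0.2079]
tcp_rot: [0.712, 0.702, 0.0, -0.001]
contact_force: [-0.1, -0.2, -2.6]
opening: 0.692
finger_force: 43.6
tab n 2513 lean deg 2.8 yaw -0.1 face x(mm) at tcp 4.2 ymid [-23.5  23.6] zmin -28.0
body n 3057 lean deg 1.9 yaw -0.0 face x(mm) at tcp 12.0 ymid [-39.2  39.2] zmin 12.0
slide [12.91 -0.34  2.81] turn 0.002 tcp [ 0.5586 -0.2391  0.2081] head 89.21
```

View pics/w8.png

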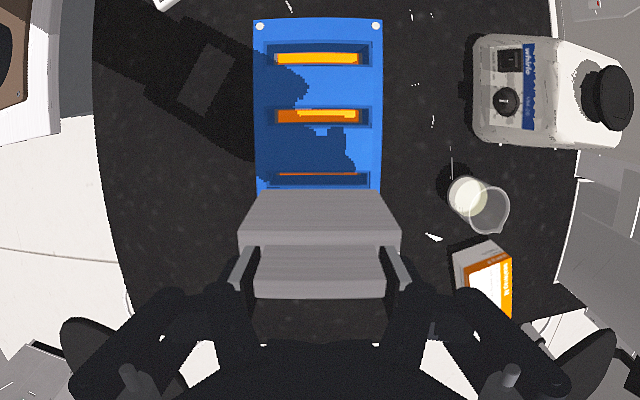

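Rack is visible: slots at rows 58, 116, 180, columns ~268–370. Extract slot edges from depth.

Run:
```python
from h import *
f=np.load("w8.npz");P=wcloud(f["T"],f["d"]);x,y,z=[P[...,i] for i in range(3)]
box=(x>.48)&(x<.63)&(y>-.28)&(y<-.06)
top=box&(abs(z-.062)<.004);print("z top",np.median(z[top]),top.sum())
for it,(c) in enumerate([(.557,-.1703)]):
  for yaw in (-.87,):
    a=np.radians(yaw);qx=(x-c[0])*np.cos(a)+(y-c[1])*np.sin(a);qy=-(x-c[0])*np.sin(a)+(y-c[1])*np.cos(a)
    t=top&(abs(qy)<.1)
    # outer edges x, as function of y
    for yl in np.arange(-.01,.10,.02):
        s=t&(abs(qy-yl)<.01);print("y%.2f"%yl,"x edges mm",(np.percentile(qx[s],[.3,99.7])*1e3).round(1))
    for xl in np.arange(-.035,.04,.014):
        s=box&(abs(qx-xl)<.007);o=[]
        tt=np.sort(qy[s&top]);g=np.where(np.diff(tt)>.008)[0]
        print("x%.3f"%xl,"ymax",round(tt[-5]*1e3,1),"gaps",[(round(tt[i]*1e3,1),round(tt[i+1]*1e3,1)) for i in g])
    for w in (0,.06):
        s=top&(abs(qy-w)<.006);tt=np.sort(qx[s]);g=np.where(np.diff(tt)>.03)[0];print("slot",w,"x ends",[(tt[i],tt[i+1]) for i in g])
```

```text
z top 0.06312099663186177 16923
y-0.01 x edges mm [-59.1  60.1]
y0.01 x edges mm [-59.5  60.6]
y0.03 x edges mm [-59.2  60.2]
y0.05 x edges mm [-59.2  60.1]
y0.07 x edges mm [-59.2  60.4]
y0.09 x edges mm [-59.3  59.8]
x-0.035 ymax 94.7 gaps [(np.float64(-66.0), np.float64(-54.5)), (np.float64(-8.8), np.float64(7.9)), (np.float64(49.3), np.float64(69.3))]
x-0.021 ymax 94.6 gaps [(np.float64(-65.9), np.float64(-53.3)), (np.float64(-8.3), np.float64(7.6)), (np.float64(49.8), np.float64(69.2))]
x-0.007 ymax 94.2 gaps [(np.float64(-66.0), np.float64(-53.0)), (np.float64(-8.3), np.float64(7.6)), (np.float64(49.4), np.float64(69.9))]
x0.007 ymax 94.1 gaps [(np.float64(-66.0), np.float64(-52.5)), (np.float64(-8.4), np.float64(8.5)), (np.float64(50.4), np.float64(70.0))]
x0.021 ymax 94.3 gaps [(np.float64(-66.1), np.float64(-53.4)), (np.float64(-7.6), np.float64(7.6)), (np.float64(50.6), np.float64(70.1))]
x0.035 ymax 94.8 gaps [(np.float64(-65.9), np.float64(-53.2)), (np.float64(-7.4), np.float64(7.8)), (np.float64(50.1), np.float64(69.4))]
slot 0 x ends [(np.float64(-0.04680620536639569), np.float64(0.04788331151566495))]
slot 0.06 x ends [(np.float64(-0.04647179686239976), np.float64(0.048260681518487315))]
```

```bash
python3 -c "
from h import *
go(.5585,-.1162,.165,89.13)"
```

```text
slide [12.29 -0.18  4.31] turn 0.001 tcp [ 0.5586 -0.2391  0.2081] head 89.21
```

```bash
python3 -m inch '[{"slide":[5,-0.2,1],"turn":0,"grip":5},{"slide":[10,-0.2,3],"turn":0,"grip":5},{"slide":[12.3,-0.2,4.3],"turn":0,"grip":5},{"slide":[12.3,-0.2,4.3],"turn":0,"grip":5},{"slide":[12.3,-0.2,4.3],"turn":0,"grip":5},{"slide":[12.3,-0.2,4.3],"turn":0,"grip":5}]'
python3 - <<'E'
from h import *
plate("w9"); go(.5585,-.1162,.11,89.13)
E
```

```text
time: 7.0
eef_pos: [0.5591, -0.1182, 0.1663]
tcp_rot: [0.713, 0.702, 0.0, 0.001]
contact_force: [0.0, -0.0, -3.7]
opening: 0.688
finger_force: 43.6
tab n 2383 lean deg 1.2 yaw -0.0 face x(mm) at tcp 3.7 ymid [-23.5  23.4] zmin -28.0
body n 2797 lean deg 0.3 yaw 0.0 face x(mm) at tcp 11.6 ymid [-39.1  39.2] zmin 12.0
slide [ 0.25 -0.08  5.65] turn -0.001 tcp [ 0.5591 -0.1186  0.1665] head 89.06
```

```bash
python3 -m inch '[{"slide":[0.4,0,0.5],"turn":0,"grip":5},{"slide":[0.4,0,1],"turn":0,"grip":5},{"slide":[0.4,0,1.5],"turn":0,"grip":5},{"slide":[0.4,0,2],"turn":0,"grip":5},{"slide":[0.4,0,2.4],"turn":0,"grip":5},{"slide":[0.4,0,2.8],"turn":0,"grip":5},{"slide":[0.4,0,2.8],"turn":0,"grip":5}]'
python3 - <<'E'
from h import *
plate("w10"); go(.5585,-.1142,.105,89.13)
E
```

```text
time: 7.75
eef_pos: [0.5578, -0.1137, 0.1363]
tcp_rot: [0.713, 0.701, -0.0, -0.001]
contact_force: [-0.8, 0.8, -3.0]
opening: 0.692
finger_force: 43.6
tab n 2473 lean deg 1.3 yaw -0.0 face x(mm) at tcp 3.4 ymid [-23.4  23.5] zmin -28.0
body n 2828 lean deg 0.3 yaw 0.0 face x(mm) at tcp 11.2 ymid [-39.1  39.2] zmin 12.0
slide [-0.05  0.05  3.18] turn -0.001 tcp [ 0.5581 -0.1137  0.1368] head 89.08
```

```bash
python3 -m inch '[{"slide":[0,0,0.6],"turn":0,"grip":5},{"slide":[0,0,1.2],"turn":0,"grip":5},{"slide":[0,0,1.8],"turn":0,"grip":5},{"slide":[0,0,2.4],"turn":0,"grip":5},{"slide":[0,0,2.9],"turn":0,"grip":5},{"slide":[0,0,2.9],"turn":0,"grip":5}]'
```

```text
time: 8.4
eef_pos: [0.5577, -0.1136, 0.1071]
tcp_rot: [0.713, 0.701, -0.0, -0.001]
contact_force: [-0.5, -0.1, -3.1]
opening: 0.691
finger_force: 43.6
```

```bash
python3 -m inch '[{"slide":[0,0,0.2],"turn":0,"grip":5},{"slide":[0,0,0.4],"turn":0,"grip":5},{"slide":[0,0,0.4],"turn":0,"grip":5}]'
```

```text
time: 8.7
eef_pos: [0.5585, -0.1138, 0.1043]
tcp_rot: [0.713, 0.701, 0.0, 0.0]
contact_force: [0.6, 0.6, -2.7]
opening: 0.69
finger_force: 43.7
```

```bash
python3 -m inch '[{"slide":[0,0,0.2],"turn":0,"grip":5},{"slide":[0,0,0.4],"turn":0,"grip":5},{"slide":[0,0,0.4],"turn":0,"grip":5}]'
```

```text
time: 9.0
eef_pos: [0.5589, -0.1139, 0.1021]
tcp_rot: [0.713, 0.702, 0.0, 0.0]
contact_force: [-2.1, 1.9, 5.2]
opening: 0.692
finger_force: 44.5
```

```bash
python3 -m inch '[{"slide":[0,0,0.2],"turn":0,"grip":5},{"slide":[0,0,0.2],"turn":0,"grip":5}]'
```

```text
time: 9.2
eef_pos: [0.559, -0.1139, 0.1015]
tcp_rot: [0.712, 0.702, -0.0, 0.0]
contact_force: [-5.2, 1.5, 10.9]
opening: 0.689
finger_force: 45.0
```

```bash
python3 -m inch '[{"slide":[0,0,0.1],"turn":0,"grip":8.5},{"slide":[0,0,0.1],"turn":0,"grip":8.5},{"slide":[0,0,0.1],"turn":0,"grip":8.5},{"slide":[0,0,0.1],"turn":0,"grip":8.5},{"slide":[0,0,-4],"turn":0,"grip":8.5},{"slide":[0,0,-8],"turn":0,"grip":8.5},{"slide":[0,0,-8],"turn":0,"grip":8.5},{"slide":[0,0,-8],"turn":0,"grip":8.5}]'
python3 - <<'E'
from h import *
go(.570,.1747,.165,105.8)
T=wpose();im,d=ctrl.read_camera("wrist");P=wcloud(T,d);m=(abs(P[...,0]-.5585)<.025)&(abs(P[...,1]+.113)<.03)&(P[...,2]>.1);print("plate top z",np.percentile(P[...,2][m],[50,95]))
E
```

```text
time: 10.0
eef_pos: [0.5591, -0.1141, 0.1796]
tcp_rot: [0.713, 0.701, 0.001, 0.001]
contact_force: [0.3, 0.5, 0.1]
opening: 0.996
finger_force: 0.0
slide [28.9   0.62  1.43] turn -0.292 tcp [ 0.5591 -0.1141  0.1796] head 89.08
plate top z [0.26907013 0.28261499]
```

```bash
python3 -m inch '[{"slide":[5,0.1,-1],"turn":-0.1,"grip":8.5},{"slide":[10,0.2,-1],"turn":-0.2,"grip":8.5},{"slide":[15,0.3,-1],"turn":-0.292,"grip":8.5},{"slide":[20,0.4,-1],"turn":-0.292,"grip":8.5},{"slide":[25,0.6,0],"turn":-0.292,"grip":8.5},{"slide":[28.9,0.6,1.4],"turn":-0.292,"grip":8.5},{"slide":[28.9,0.6,1.4],"turn":-0.292,"grip":8.5},{"slide":[28.9,0.6,1.4],"turn":-0.292,"grip":8.5},{"slide":[28.9,0.6,1.4],"turn":-0.292,"grip":8.5},{"slide":[28.9,0.6,1.4],"turn":-0.292,"grip":8.5}]'
python3 - <<'E'
from h import *
go(.570,.1747,.098,105.8)
im,d=ctrl.read_camera("top");P=cloud("top",d);m=(abs(P[...,0]-.5585)<.035)&(abs(P[...,1]+.113)<.02)&(P[...,2]<.2)&(P[...,2]>.1);print("plate top z",np.percentile(P[...,2][m],[50,95]),m.sum())
E
```

```text
time: 11.05
eef_pos: [0.5693, 0.1738, 0.1643]
tcp_rot: [0.604, 0.797, -0.0, 0.0]
contact_force: [0.6, -0.7, 0.2]
opening: 0.993
finger_force: 0.0
slide [0.07 0.1  6.63] turn -0.002 tcp [0.5693 0.1738 0.1643] head 105.7
plate top z [0.12834376 0.13326982] 113
```

Plate 1 is home (top at ~130 mm). Now grip plate 2 (10 mm).

```bash
python3 -m inch '[{"slide":[0.1,0.1,4],"turn":0,"grip":8.5},{"slide":[0.1,0.1,6.6],"turn":0,"grip":8.5},{"slide":[0.1,0.1,6.6],"turn":0,"grip":8.5},{"slide":[0.1,0.1,6.6],"turn":0,"grip":5},{"slide":[0.1,0.1,6.6],"turn":0,"grip":5},{"slide":[0.1,0.1,6.6],"turn":0,"grip":5},{"slide":[0.1,0.1,6.6],"turn":0,"grip":5},{"slide":[-0.15,0.1,5.9],"turn":0,"grip":5},{"slide":[-0.4,0.1,5.2],"turn":0,"grip":5},{"slide":[-0.4,0.1,5.2],"turn":0,"grip":5},{"slide":[-0.4,0.1,5.2],"turn":0,"grip":5}]' 40
python3 - <<'E'
from h import *
plate("w11"); go(.570,.1747,.098,105.8)
E
```

```text
time: 12.2
eef_pos: [0.5711, 0.1715, 0.1125]
tcp_rot: [0.603, 0.798, 0.0, 0.0]
contact_force: [1.2, 0.4, -0.7]
opening: 0.69
finger_force: 43.3
tab n 3550 lean deg 20.8 yaw -0.1 face x(mm) at tcp 11.6 ymid [-23.5  23.5] zmin -28.0
body n 5083 lean deg 20.0 yaw 0.0 face x(mm) at tcp 11.5 ymid [-39.2  39.3] zmin 12.0
slide [0.32 0.   1.42] turn 0.0 tcp [0.5709 0.1716 0.1122] head 105.81
```

```bash
python3 -m inch '[{"slide":[0.6,0,-0.2],"turn":0,"grip":5},{"slide":[1.2,0,-0.4],"turn":0,"grip":5},{"slide":[1.8,0,-0.5],"turn":0,"grip":5},{"slide":[2.4,0,-0.6],"turn":0,"grip":5},{"slide":[2.8,0,-0.6],"turn":0,"grip":5},{"slide":[2.8,0,-0.6],"turn":0,"grip":5}]' 30
python3 - <<'E'
from h import *
plate("w12"); go(.570,.1747,.098,105.8)
E
```

```text
time: 12.85
eef_pos: [0.5635, 0.1987, 0.1185]
tcp_rot: [0.603, 0.798, -0.0, 0.0]
contact_force: [-0.5, -2.9, 0.3]
opening: 0.694
finger_force: 43.5
tab n 4037 lean deg 63.6 yaw -0.3 face x(mm) at tcp 52.7 ymid [-23.5  23.4] zmin -28.0
body n 2373 lean deg 12.0 yaw -0.0 face x(mm) at tcp 7.4 ymid [-39.3  39.3] zmin 12.0
slide [-2.47 -0.03  2.05] turn 0.001 tcp [0.5635 0.1986 0.1185] head 105.84
```

```bash
python3 -m inch '[{"slide":[0.6,0,-0.05],"turn":0,"grip":5},{"slide":[1.2,0,-0.1],"turn":0,"grip":5},{"slide":[1.6,0,-0.1],"turn":0,"grip":5},{"slide":[1.6,0,-0.1],"turn":0,"grip":5},{"slide":[1.4,0,-1.2],"turn":0,"grip":5},{"slide":[0.6,0,-3.5],"turn":0,"grip":5},{"slide":[-0.5,0,-6.5],"turn":0,"grip":5},{"slide":[-2,0,-8],"turn":0,"grip":5},{"slide":[-2,0,-8],"turn":0,"grip":5},{"slide":[-2,0,-8],"turn":0,"grip":5}]' 30
python3 - <<'E'
from h import *
plate("w13"); go(.5567,-.2302,.175,89.13)
E
```

```text
time: 13.9
eef_pos: [0.5685, 0.1792, 0.1978]
tcp_rot: [0.604, 0.797, 0.0, -0.001]
contact_force: [-1.6, 0.3, -1.6]
opening: 0.694
finger_force: 43.9
tab n 2861 lean deg 4.0 yaw 0.1 face x(mm) at tcp 2.7 ymid [-23.5  23.5] zmin -28.0
body n 3402 lean deg 4.0 yaw 0.0 face x(mm) at tcp 2.8 ymid [-39.1  39.2] zmin 12.0
slide [-39.11 -12.2    2.15] turn 0.291 tcp [0.5679 0.1793 0.1968] head 105.78
```

```bash
python3 -m inch '[{"slide":[-3,-1,-4],"turn":0.05,"grip":5},{"slide":[-8,-3,-5],"turn":0.1,"grip":5},{"slide":[-13,-4,-5],"turn":0.2,"grip":5},{"slide":[-18,-5.5,-5],"turn":0.291,"grip":5},{"slide":[-23,-7,-5],"turn":0.291,"grip":5},{"slide":[-28,-9,-5],"turn":0.291,"grip":5},{"slide":[-33,-10.5,-5],"turn":0.291,"grip":5},{"slide":[-37,-12,-5],"turn":0.291,"grip":5},{"slide":[-39.1,-12.2,-5],"turn":0.291,"grip":5},{"slide":[-39.1,-12.2,-5],"turn":0.291,"grip":5},{"slide":[-39.1,-12.2,-5],"turn":0.291,"grip":5},{"slide":[-39.1,-12.2,-5],"turn":0.291,"grip":5}]'
python3 - <<'E'
from h import *
plate("w14"); go(.5567,-.2302,.175,89.13)
E
```

```text
time: 15.15
eef_pos: [0.5578, -0.2286, 0.2469]
tcp_rot: [0.712, 0.702, 0.0, -0.001]
contact_force: [0.1, 0.2, -1.7]
opening: 0.689
finger_force: 43.8
tab n 2913 lean deg 4.1 yaw -0.0 face x(mm) at tcp 2.7 ymid [-23.5  23.6] zmin -28.0
body n 3494 lean deg 4.0 yaw 0.0 face x(mm) at tcp 2.8 ymid [-39.2  39.2] zmin 12.0
slide [-0.18 -0.11  7.24] turn 0.002 tcp [ 0.558  -0.2285  0.2474] head 89.24
```

```bash
python3 -m inch '[{"slide":[-0.5,-0.1,4],"turn":0,"grip":5},{"slide":[-0.5,-0.1,8],"turn":0,"grip":5},{"slide":[-0.5,-0.1,8],"turn":0,"grip":5},{"slide":[-0.5,-0.1,8],"turn":0,"grip":5}]'
python3 - <<'E'
from h import *
plate("w15"); go(.5567,-.2341,.138,89.13)
E
```

```text
time: 15.6
eef_pos: [0.5568, -0.2339, 0.1681]
tcp_rot: [0.712, 0.702, -0.0, -0.001]
contact_force: [1.0, 0.2, -1.0]
opening: 0.696
finger_force: 43.7
tab n 2658 lean deg 5.2 yaw 0.0 face x(mm) at tcp 3.8 ymid [-23.5  23.5] zmin -28.0
body n 3616 lean deg 4.1 yaw 0.1 face x(mm) at tcp 3.7 ymid [-39.3  39. ] zmin 12.0
slide [ 0.07 -0.14  3.22] turn 0.001 tcp [ 0.558  -0.2348  0.1702] head 89.21
```

```bash
python3 -m inch '[{"slide":[0,-0.05,0.5],"turn":0,"grip":5},{"slide":[0,-0.05,1],"turn":0,"grip":5},{"slide":[0,-0.05,1.5],"turn":0,"grip":5},{"slide":[0,-0.05,2],"turn":0,"grip":5},{"slide":[0,-0.05,2.4],"turn":0,"grip":5},{"slide":[0,-0.05,2.8],"turn":0,"grip":5},{"slide":[0,-0.05,2.8],"turn":0,"grip":5}]'
python3 - <<'E'
from h import *
plate("w16"); go(.5567,-.2341,.138,89.13)
E
```

```text
time: 16.35
eef_pos: [0.556, -0.2349, 0.1393]
tcp_rot: [0.712, 0.702, -0.0, -0.001]
contact_force: [-0.7, 1.4, -1.1]
opening: 0.692
finger_force: 43.8
tab n 2915 lean deg 4.1 yaw 0.1 face x(mm) at tcp 3.0 ymid [-23.5  23.5] zmin -28.0
body n 3509 lean deg 4.1 yaw 0.1 face x(mm) at tcp 3.0 ymid [-39.2  39.1] zmin 12.0
slide [0.09 0.06 0.17] turn 0.0 tcp [ 0.5561 -0.235   0.1397] head 89.14
```

Foot is in ~10 mm with no resistance. Straighten with +x while lowering.

```bash
python3 -m inch '[{"slide":[0.2,0,0.3],"turn":0,"grip":5},{"slide":[0.4,0,0.5],"turn":0,"grip":5},{"slide":[0.6,0,0.7],"turn":0,"grip":5},{"slide":[0.75,0,0.9],"turn":0,"grip":5},{"slide":[0.75,0,0.9],"turn":0,"grip":5}]'
python3 - <<'E'
from h import *
plate("w17"); go(.5567,-.2267,.106,89.13)
E
```

```text
time: 16.9
eef_pos: [0.5572, -0.2287, 0.1319]
tcp_rot: [0.712, 0.702, -0.0, 0.002]
contact_force: [-0.0, -4.0, -0.7]
opening: 0.693
finger_force: 44.0
tab n 2738 lean deg 1.8 yaw 0.1 face x(mm) at tcp 1.9 ymid [-23.5  23.5] zmin -28.0
body n 3262 lean deg 1.8 yaw 0.1 face x(mm) at tcp 2.0 ymid [-39.3  39.2] zmin 12.0
slide [ 0.2  -0.05  2.59] turn 0.001 tcp [ 0.5571 -0.2286  0.1319] head 89.16
```

```bash
python3 -m inch '[{"slide":[0.05,0,0.6],"turn":0,"grip":5},{"slide":[0.05,0,1.2],"turn":0,"grip":5},{"slide":[0.05,0,1.8],"turn":0,"grip":5},{"slide":[0.05,0,2.4],"turn":0,"grip":5},{"slide":[0.05,0,2.6],"turn":0,"grip":5},{"slide":[0.05,0,2.6],"turn":0,"grip":5}]'
```

```text
time: 17.55
eef_pos: [0.556, -0.2267, 0.104]
tcp_rot: [0.712, 0.702, -0.0, -0.001]
contact_force: [-0.3, -3.5, -2.5]
opening: 0.691
finger_force: 43.8
```

```bash
python3 -m inch '[{"slide":[0,0,0.2],"turn":0,"grip":5},{"slide":[0,0,0.4],"turn":0,"grip":5},{"slide":[0,0,0.4],"turn":0,"grip":5}]'
```

```text
time: 17.85
eef_pos: [0.5565, -0.227, 0.1011]
tcp_rot: [0.712, 0.702, 0.0, -0.0]
contact_force: [0.6, -2.5, -0.1]
opening: 0.69
finger_force: 44.1
```

```bash
python3 -m inch '[{"slide":[0,0,0.2],"turn":0,"grip":5},{"slide":[0,0,0.3],"turn":0,"grip":5}]'
```

```text
time: 18.05
eef_pos: [0.5567, -0.2275, 0.1002]
tcp_rot: [0.712, 0.702, -0.0, -0.0]
contact_force: [-4.6, -1.9, 9.6]
opening: 0.692
finger_force: 45.1
```

Home. Release, rise high, and return to the stand for plate 3.

```bash
python3 -m inch '[{"slide":[0,0,-0.05],"turn":0,"grip":8.5},{"slide":[0,0,-0.05],"turn":0,"grip":8.5},{"slide":[0,0,-0.05],"turn":0,"grip":8.5},{"slide":[0,0,-0.05],"turn":0,"grip":8.5},{"slide":[0,0,-4],"turn":0,"grip":8.5},{"slide":[0,0,-8],"turn":0,"grip":8.5},{"slide":[0,0,-8],"turn":0,"grip":8.5},{"slide":[0,0,-8],"turn":0,"grip":8.5}]'
python3 -c "
from h import *
go(.5536,.2322,.165,105.8)"
```

```text
time: 18.85
eef_pos: [0.5572, -0.2274, 0.1797]
tcp_rot: [0.712, 0.702, 0.0, 0.001]
contact_force: [0.5, 0.6, 0.0]
opening: 0.996
finger_force: 0.0
slide [45.95 -1.05  1.42] turn -0.291 tcp [ 0.5572 -0.2274  0.1797] head 89.14
```

```bash
python3 -m inch '[{"slide":[5,0,-1],"turn":-0.1,"grip":8.5},{"slide":[10,0,-1],"turn":-0.2,"grip":8.5},{"slide":[15,0,-1],"turn":-0.291,"grip":8.5},{"slide":[20,-0.2,-1],"turn":-0.291,"grip":8.5},{"slide":[25,-0.4,-1],"turn":-0.291,"grip":8.5},{"slide":[30,-0.6,-1],"turn":-0.291,"grip":8.5},{"slide":[35,-0.8,-1],"turn":-0.291,"grip":8.5},{"slide":[40,-1,-1],"turn":-0.291,"grip":8.5},{"slide":[45,-1,0],"turn":-0.291,"grip":8.5},{"slide":[46,-1,1.4],"turn":-0.291,"grip":8.5},{"slide":[46,-1,1.4],"turn":-0.291,"grip":8.5},{"slide":[46,-1,1.4],"turn":-0.291,"grip":8.5},{"slide":[46,-1,1.4],"turn":-0.291,"grip":8.5},{"slide":[46,-1,1.4],"turn":-0.291,"grip":8.5}]'
python3 -c "
from h import *
go(.5536,.2322,.098,105.8)"
```

```text
time: 20.25
eef_pos: [0.5541, 0.2313, 0.1649]
tcp_rot: [0.604, 0.797, 0.0, 0.0]
contact_force: [0.2, -0.6, -0.7]
opening: 0.998
finger_force: 0.0
slide [ 0.1  -0.03  6.69] turn -0.002 tcp [0.5541 0.2313 0.1649] head 105.68
```

```bash
python3 -m inch '[{"slide":[0.1,0,4],"turn":0,"grip":8.5},{"slide":[0.1,0,6.6],"turn":0,"grip":8.5},{"slide":[0.1,0,6.6],"turn":0,"grip":8.5},{"slide":[0.1,0,6.6],"turn":0,"grip":5},{"slide":[0.1,0,6.6],"turn":0,"grip":5},{"slide":[0.1,0,6.6],"turn":0,"grip":5},{"slide":[0.1,0,6.6],"turn":0,"grip":5},{"slide":[-0.15,0,5.9],"turn":0,"grip":5},{"slide":[-0.4,0,5.2],"turn":0,"grip":5},{"slide":[-0.4,0,5.2],"turn":0,"grip":5},{"slide":[-0.4,0,5.2],"turn":0,"grip":5}]' 40
python3 - <<'E'
from h import *
plate("w18"); go(.570,.1747,.098,105.8)
E
```

```text
time: 21.35
eef_pos: [0.5547, 0.2292, 0.1125]
tcp_rot: [0.603, 0.798, 0.0, 0.0]
contact_force: [-0.5, 0.9, -1.1]
opening: 0.691
finger_force: 43.7
tab n 3507 lean deg 21.0 yaw -0.1 face x(mm) at tcp 11.7 ymid [-23.5  23.4] zmin -28.0
body n 5017 lean deg 20.1 yaw -0.0 face x(mm) at tcp 15.8 ymid [-39.2  39.1] zmin 12.0
slide [-5.66  0.    1.42] turn 0.0 tcp [0.5545 0.2292 0.1122] head 105.81
```

14 mm plate confirmed (4 mm shoulder); no neighbour on the +y side now.

```bash
python3 -m inch '[{"slide":[0.6,0,-0.2],"turn":0,"grip":5},{"slide":[1.2,0,-0.4],"turn":0,"grip":5},{"slide":[1.8,0,-0.5],"turn":0,"grip":5},{"slide":[2.4,0,-0.6],"turn":0,"grip":5},{"slide":[3,0,-0.6],"turn":0,"grip":5},{"slide":[3.6,0,-0.65],"turn":0,"grip":5},{"slide":[4,0,-0.65],"turn":0,"grip":5},{"slide":[4,0,-0.65],"turn":0,"grip":5}]' 30
python3 - <<'E'
from h import *
plate("w19"); go(.570,.1747,.098,105.8)
E
```

```text
time: 22.2
eef_pos: [0.5437, 0.2681, 0.1191]
tcp_rot: [0.603, 0.798, 0.0, 0.0]
contact_force: [0.3, -3.7, -0.7]
opening: 0.692
finger_force: 44.1
tab n 2836 lean deg 3.2 yaw 0.0 face x(mm) at tcp 2.9 ymid [-23.5  23.5] zmin -28.0
body n 3325 lean deg 3.2 yaw 0.0 face x(mm) at tcp 6.9 ymid [-39.1  39.1] zmin 12.0
slide [-9.69 -0.02  2.1 ] turn 0.0 tcp [0.5438 0.268  0.119 ] head 105.82
```

```bash
python3 -m inch '[{"slide":[0.3,0,0],"turn":0,"grip":5},{"slide":[0.6,0,0],"turn":0,"grip":5},{"slide":[0.6,0,0],"turn":0,"grip":5},{"slide":[0.5,0,-1.2],"turn":0,"grip":5},{"slide":[0,0,-4],"turn":0,"grip":5},{"slide":[-1,0,-8],"turn":0,"grip":5},{"slide":[-2,0,-12],"turn":0,"grip":5},{"slide":[-3,0,-13],"turn":0,"grip":5},{"slide":[-3,0,-13],"turn":0,"grip":5},{"slide":[-3,0,-13],"turn":0,"grip":5}]' 30
python3 - <<'E'
from h import *
plate("w20"); go(.5576,-.1707,.25,89.13)
E
```

```text
time: 23.25
eef_pos: [0.5506, 0.2388, 0.2466]
tcp_rot: [0.603, 0.797, -0.001, -0.002]
contact_force: [0.5, -0.0, -2.7]
opening: 0.69
finger_force: 44.2
tab n 2665 lean deg 1.3 yaw 0.0 face x(mm) at tcp 1.5 ymid [-23.5  23.5] zmin -27.9
body n 3072 lean deg 1.2 yaw -0.1 face x(mm) at tcp 5.6 ymid [-39.2  39.1] zmin 12.0
slide [-39.6  -10.44  -0.44] turn 0.291 tcp [0.5502 0.2388 0.2457] head 105.8
```

```bash
python3 -m inch '[{"slide":[-4,-1,-0.5],"turn":0.1,"grip":5},{"slide":[-9,-2.4,-0.5],"turn":0.2,"grip":5},{"slide":[-14,-3.7,-0.5],"turn":0.291,"grip":5},{"slide":[-18.5,-4.9,-0.5],"turn":0.291,"grip":5},{"slide":[-23,-6,-0.5],"turn":0.291,"grip":5},{"slide":[-28,-7.4,-0.5],"turn":0.291,"grip":5},{"slide":[-33,-8.7,-0.5],"turn":0.291,"grip":5},{"slide":[-37,-9.8,-0.5],"turn":0.291,"grip":5},{"slide":[-39.6,-10.4,-0.5],"turn":0.291,"grip":5},{"slide":[-39.6,-10.4,-0.5],"turn":0.291,"grip":5},{"slide":[-39.6,-10.4,2],"turn":0.291,"grip":5},{"slide":[-39.6,-10.4,5],"turn":0.291,"grip":5},{"slide":[-39.6,-10.4,8],"turn":0.291,"grip":5},{"slide":[-39.6,-10.4,8],"turn":0.291,"grip":5},{"slide":[-39.6,-10.4,8],"turn":0.291,"grip":5}]'
python3 - <<'E'
from h import *
plate("w21"); go(.5576,-.1711,.138,89.13)
E
```

```text
time: 24.8
eef_pos: [0.5589, -0.1692, 0.1672]
tcp_rot: [0.712, 0.702, -0.0, -0.002]
contact_force: [0.3, -1.2, -2.1]
opening: 0.695
finger_force: 44.0
tab n 2588 lean deg 2.6 yaw 0.0 face x(mm) at tcp 2.5 ymid [-23.4  23.5] zmin -28.0
body n 3241 lean deg 1.6 yaw 0.1 face x(mm) at tcp 6.3 ymid [-39.3  39.2] zmin 12.0
slide [-0.11 -0.25  3.12] turn 0.001 tcp [ 0.5601 -0.17    0.1692] head 89.19
```

```bash
python3 -m inch '[{"slide":[-0.3,-0.2,0.3],"turn":0,"grip":5},{"slide":[-0.3,-0.2,1],"turn":0,"grip":5},{"slide":[-0.3,-0.2,1.5],"turn":0,"grip":5},{"slide":[-0.3,-0.2,2],"turn":0,"grip":5},{"slide":[-0.3,-0.2,2.4],"turn":0,"grip":5},{"slide":[-0.3,-0.2,2.8],"turn":0,"grip":5},{"slide":[-0.3,-0.2,2.8],"turn":0,"grip":5}]'
python3 - <<'E'
from h import *
plate("w22"); go(.5576,-.1711,.106,89.13)
E
```

```text
time: 25.55
eef_pos: [0.5573, -0.173, 0.1398]
tcp_rot: [0.712, 0.702, 0.0, -0.001]
contact_force: [1.2, 2.6, -3.4]
opening: 0.691
finger_force: 44.1
tab n 2785 lean deg 2.0 yaw 0.1 face x(mm) at tcp 1.9 ymid [-23.5  23.5] zmin -28.0
body n 3197 lean deg 2.0 yaw 0.1 face x(mm) at tcp 5.9 ymid [-39.2  39.1] zmin 12.0
slide [0.19 0.03 3.39] turn 0.0 tcp [ 0.5573 -0.173   0.1399] head 89.15
```

```bash
python3 -m inch '[{"slide":[0.15,0,0.5],"turn":0,"grip":5},{"slide":[0.3,0,1],"turn":0,"grip":5},{"slide":[0.35,0,1.6],"turn":0,"grip":5},{"slide":[0.35,0,2.2],"turn":0,"grip":5},{"slide":[0.35,0,2.8],"turn":0,"grip":5},{"slide":[0.35,0,3.4],"turn":0,"grip":5},{"slide":[0.35,0,3.4],"turn":0,"grip":5}]'
```

```text
time: 26.3
eef_pos: [0.557, -0.1701, 0.1055]
tcp_rot: [0.712, 0.702, -0.0, -0.001]
contact_force: [-0.5, -0.1, -3.2]
opening: 0.693
finger_force: 44.1
```

```bash
python3 -m inch '[{"slide":[0,0,0.2],"turn":0,"grip":5},{"slide":[0,0,0.4],"turn":0,"grip":5},{"slide":[0,0,0.4],"turn":0,"grip":5}]'
```

```text
time: 26.6
eef_pos: [0.5578, -0.1702, 0.1029]
tcp_rot: [0.712, 0.702, 0.0, 0.0]
contact_force: [-0.9, 0.7, -1.9]
opening: 0.693
finger_force: 44.1
```

```bash
python3 -m inch '[{"slide":[0,0,0.2],"turn":0,"grip":5},{"slide":[0,0,0.3],"turn":0,"grip":5}]'
```

```text
time: 26.8
eef_pos: [0.5581, -0.1705, 0.1009]
tcp_rot: [0.712, 0.702, -0.0, 0.0]
contact_force: [-2.3, -0.5, 4.1]
opening: 0.695
finger_force: 44.8
```

```bash
python3 -m inch '[{"slide":[0,0,0.05],"turn":0,"grip":5},{"slide":[0,0,0.05],"turn":0,"grip":8.5},{"slide":[0,0,0.05],"turn":0,"grip":8.5},{"slide":[0,0,0.05],"turn":0,"grip":8.5},{"slide":[0,0,0.05],"turn":0,"grip":8.5},{"slide":[0,0,-4],"turn":0,"grip":8.5},{"slide":[0,0,-8],"turn":0,"grip":8.5},{"slide":[5,0,-12],"turn":0,"grip":8.5},{"slide":[10,0,-12],"turn":0,"grip":8.5},{"slide":[15,0,-12],"turn":0,"grip":8.5},{"slide":[20,0,-12],"turn":0,"grip":8.5},{"slide":[25,0,-12],"turn":0,"grip":8.5},{"slide":[25,0,-12],"turn":0,"grip":8.5},{"slide":[25,0,-12],"turn":0,"grip":8.5},{"slide":[25,0,-12],"turn":0,"grip":8.5}]'
python3 - <<'E'
from h import *
im,d=ctrl.read_camera("top");P=cloud("top",d)
for y in (-.1107,-.1707,-.2302):
    m=(abs(P[...,0]-.5575)<.035)&(abs(P[...,1]-y)<.02)&(P[...,2]<.25)&(P[...,2]>.1);print(y,np.percentile(P[...,2][m],[10,50,90]),P[...,1][m].mean())
im2,_=ctrl.read_camera("scene")
cv2.imwrite("pics/end.png",np.vstack([cv2.resize(im[120:290,200:460],(780,300))[:290,:],cv2.resize(im2[150:300,230:470],(780,300))])[:,:,::-1])
E
```

```text
time: 28.3
eef_pos: [0.5615, 0.079, 0.2196]
tcp_rot: [0.712, 0.702, -0.0, 0.0]
contact_force: [-1.0, -0.0, -0.2]
opening: 0.997
finger_force: 0.0
-0.1107 [0.11916195 0.12940044 0.13241286] -0.11355883724924849
-0.1707 [0.10337073 0.12801815 0.13206449] -0.16987477910228885
-0.2302 [0.10928585 0.12767602 0.13184722] -0.22729026483079248
```

View pics/end.png

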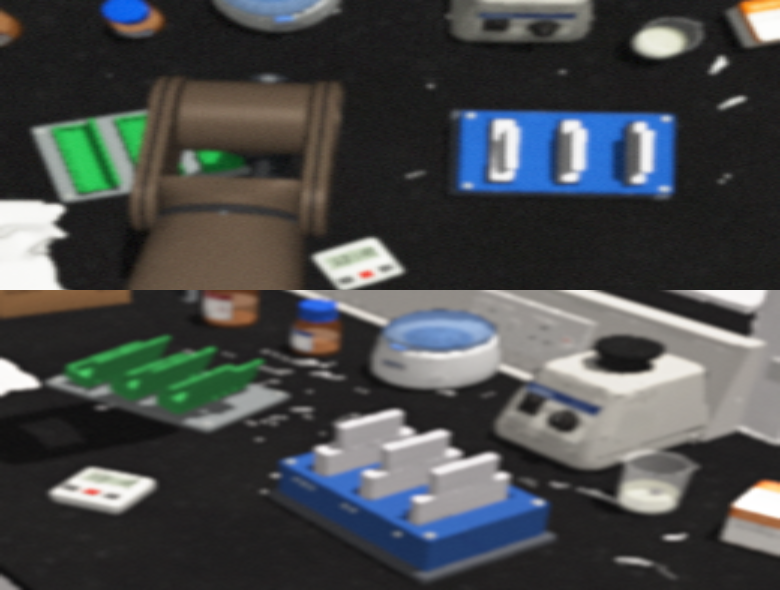

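All three plates stand in the rack at top (505,150), (570,150), (640,150), with tops level at ~130 mm as expected for home; the bystanders are untouched.

```bash
python3 -c "
from plant import ctrl
print(ctrl.sign_off())"
```

```text
the job is handed in; nothing more can be done
None
```

All three plates are in their matching slots (18 mm in the 20, 14 in the 16, 10 in the 12) and let go, with tops level at about 130 mm as expected when home; the timer, bottle and beaker look undisturbed, and I handed the job in after about 28 s, though no verdict was returned.

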